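# Centre the density bottle on the balance pan and weigh it

### The job

The amber density bottle stands off-centre near the rim of the balance's small round pan. With light taps of the fingers, without gripping, lifting or tipping it, nudge it along the pan until its belly, seen from above, lies inside the blue ring, and leave it standing there. Then press the green key on the balance fully down to weigh it and let go; leave the other things beside the balance where they are.

Things in the scene. Friction and masses are not known exactly. Their poses are not given: they have to be found in the camera images.
- bottle: pear-shaped amber bottle, white stopper, loose, about 90 g, 64 mm tall, easily tipped. Origin: centre of its underside, z up. Flat foot 28 mm across; belly, 48 mm across at 20 mm up, is widest, so an upright finger reaching below that height touches it there; neck 18 mm across from 44 mm up, stopper 23 mm across, 52 to 64 mm up. Under 1 N at belly height slides it; a higher or hard push tips it.
- pan_top (a point): centre of the upper face of the balance pan, a fixed, level, rimless steel disc 90 mm across and 6 mm thick, its top 70 mm above the work surface and 20 mm above the deck of the balance. A blue ring around this point, 60 mm inside diameter and level with the pan, marks where the bottle's belly has to lie.
- weigh_key_top (a point): centre of the top of the round green key (26 mm across) on the front right of the balance's deck, its only green part, 67 mm above the work surface, 132 mm from the pan centre on the robot's side; it stands 5 mm proud of a round grey collar (42 mm across) and is pressed straight down
- weigh_key (a joint): travel of the green key: 0 up, 0.005 m fully down (about 4 N); springs back
- balance: cream balance, fixed, its deck 250 mm deep (x), 190 mm wide (y) and 50 mm high; origin under its centre on the work surface; its front (-x) with dark display and green key faces the robot. The pan centre lies 25 mm behind the centre (+x).
- beaker: empty glass beaker, 68 mm across, 85 mm tall, left of the balance, to be left alone; origin at the centre of its underside
- jar: white jar with red cap, 56 mm across, 85 mm tall, left of the balance, to be left alone; origin at the centre of its underside
- weight: brass calibration weight, 32 mm across, 56 mm tall, right of the balance, to be left alone; origin at the centre of its underside
- vial: small amber vial with blue cap, 28 mm across, 55 mm tall, right of the balance, to be left alone; origin at the centre of its underside
- spatula: slim steel lab spatula, 160 mm long, 14 mm wide, 5 mm thick, lying to the right of the balance, to be left alone; origin at the middle of its underside
Things that resemble listed ones, but are neither listed nor needed, are in the scene too. Leave any purple look-alike of the bottle alone.

How it is judged:
By the outcome, as a careful person would: the job done as asked, in the order asked, and still so for the second after the job is handed in, with the robot touching nothing.
It also fails if it takes over 48 s, if anything falls off the work surface, if the arm or the gripper's body presses on something with over 40 N, if the wrist force passes 120 N, or if a joint passes its speed limit or range.

### The arm

A 6-joint arm with a two-finger parallel gripper is mounted at the origin on the work surface. World frame = base frame: x ahead of the robot, y to its left, z up, the work surface at z = 0. Lengths are in m, angles in rad, forces in N, time in s.
With the tool pointing down it reaches from about 0.4 to 0.825 m from the base axis. Payload 7 kg.
Tool frame: the origin (TCP) lies midway between the tips of the shut fingers; the grasp point (between the pads) lies 19 mm behind it; z points along the fingers, y is the direction in which the jaws open and shut (so a half turn about z gives the same grasp; the last joint's range is limited). The gripper opens to 88 mm and grips with 3 to 60 N. Pads are 19 mm wide; open, the fingers measure 130 mm over their backs; the gripper's body (78 mm by 193 mm) begins 47 mm behind the grasp point.
Start: joints at [-0.935, 0.359, 0.012, 0, -1.224, -0.288], TCP at [0.23, -0.635, 0.227] pointing down, gripper open.
Joint ranges: [-3.07, 3.07], [-1.43, 2.12], [-1.02, 1.25], [-3.03, 1.67], [-3.05, -0], [-3.03, 3.03]. Speed limits (rad/s): [2.39, 2.39, 3.01, 3.14, 3.14, 3.14].

### API

Orientations are given as [roll, pitch, yaw] about the fixed x, y, z axes, in that order (R = Rz(yaw) Ry(pitch) Rx(roll)).
In Python, from bench import status, snapshot, r, cut_out, mark_of gives the robot as it stands.
- The arm moves only by the shell command python3 -m pendant 'ROWS' [OPENING] [FORCE]. ROWS is JSON, one flat list of numbers, 6 for each row, row after row: the shift along the tool's x, y, z in cm, then the turn, a rotation vector about the tool's x, y, z in degrees. A call has 1 to 12 rows; each row is the pose to reach, as a shift and turn from the pose commanded when the call began, along the tool's axes at that moment; what a row does not reach only later rows make up. A row lasts 1/12 s, in which the tool goes at most 41.7 mm and 7.16 degrees, less where a joint would pass 70% of its speed; a pose out of reach is approached as far as the arm can. A call with a gripper value outside its range is refused whole. OPENING is the opening, from -1 (shut) to 1 (fully open), set as the call begins (- or left out, the last holds). The fingers move at their own pace and stop on an object; FORCE is the grip in N (left out, the last holds). Time passes only in rows, so rows that repeat a pose let the fingers close. It gives the time, the measured TCP pose, the force and the opening at its end, in the units of the state.
- status.state(): the state, without advancing time (a new reading comes with each control period).
- snapshot(name): name is "scene" or "top"; returns a dict with "frame" (420x560x3 uint8, red, green, blue), "camera_matrix" (3x3 intrinsics, pixels), "eye" and "attitude" of the camera in the world. Camera axes: x right, y down, z forward; pixel columns grow to the right and rows downward; lengths in m; the calibration is good to about 2 mm. A picture is of the moment at which its call begins. There is no depth.
- r.hand_in(): hands the job in, once; it reports no verdict.
Trained networks look in the newest picture that a camera, given by its name, has taken for a name from the list of things; names that differ only in an ending like _2 or _b are one class to them, and where a whole thing is asked for, a point or a joint stands for the part that bears it (a point fixed in the world has none). Each returns a list of dicts, best first, with "p" (0 to 1); they miss things now and then, are a little off and sometimes report something else, mostly with a low value. They report only what shows in the picture. A call takes as long as a camera call. They do not tell look-alikes from the thing itself.
- cut_out(camera, label): "mask" (420x560 bool, what is visible of it) and "bbox" ([left, top, right, bottom] in pixels, round what is visible of it).
- mark_of(camera, label): "xy" ([column, row] in pixels: a listed point, or the origin of a listed thing).
The state is a dict: "time_s": time; "joint_positions": joint angles; "joint_vel": joint speeds; "joint_torque": joint torques, N m; "ee_pos": TCP position; "tcp_rot": TCP orientation; "ft_force": force on the tool from outside, world axes, zero at the start; "ft_torque": the same for the moment, N m; "grip_width": opening from 0.0 (shut) to 1.0 (fully open).
Only numpy, scipy, OpenCV 4.12 (cv2) and the standard library are available. Lean on these libraries where they do the work, as an engineer would, in place of code of your own. Each camera call takes 0.05 s, during which the arm holds its last target. There are 200 camera calls.

## Working session

There is one attempt and no reset: what is moved stays moved. The work goes in short steps, Python scripts to look and compute and a shell command to move; the robot and the scene stay as the last step left them, time stands still between calls to the robot, and variables do not carry over. Pictures are saved under pics/ and viewed, about 8 in all and at most 12, crops included, and the job is handed in when it is done.

```bash
mkdir -p pics; ls; cat > h.py <<'E'
import numpy as np, cv2
from scipy.spatial.transform import Rotation as R
from bench import status, snapshot, r, cut_out, mark_of
def Rot(a):
    a=np.array(a)
    if a.shape==(3,3): return a
    if a.size==4: return R.from_quat(a).as_matrix()
    return R.from_euler('xyz',a).as_matrix()
def toworld(s,px,z):
    d=Rot(s["attitude"])@np.linalg.inv(s["camera_matrix"])@[px[0],px[1],1]
    e=np.array(s["eye"]); return e+d*(z-e[2])/d[2]
def topx(s,p):
    c=Rot(s["attitude"]).T@(np.array(p)-s["eye"]); q=np.array(s["camera_matrix"])@c; return q[:2]/q[2]
def save(s,n): cv2.imwrite(f"pics/{n}.png",s["frame"][:,:,::-1])
E
python3 - <<'E'
from h import *
print(status.state())
for c in ("top","scene"):
    s=snapshot(c); save(s,c+"0"); print(c,s["eye"],s["attitude"])
    for l,z in (("bottle",.07),("pan_top",.07),("weigh_key_top",.067)):
        for m in mark_of(c,l)[:3]: print(l,m["p"],m["xy"],toworld(s,m["xy"],z).round(4))
    for m in cut_out(c,"bottle")[:3]: print("cut",m["p"],m["bbox"])
E
```

```text
pics
{'time_s': 0.0, 'joint_positions': array([-9.34910929e-01,  3.59367014e-01,  1.10701374e-02, -4.07518536e-04,
       -1.22409226e+00, -2.88096445e-01]), 'joint_vel': array([ 3.35561483e-04, -4.03840316e-04,  1.24001351e-04, -3.55473377e-04,
        1.00950717e-05,  6.63864766e-05]), 'joint_torque': array([ 6.70111112e-04, -5.82719100e+01,  2.93068779e+01,  6.99743852e+00,
        6.96397852e-03, -1.84136634e-04]), 'ee_pos': array([ 0.22987705, -0.63412709,  0.22563011]), 'tcp_rot': array([ 3.13995663e+00, -8.53062548e-05, -2.79394241e+00]), 'ft_force': array([-1.33431789, -0.15705698, -0.10988693]), 'ft_torque': array([ 0.03290679,  0.00747427, -0.00631566]), 'grip_width': 0.9998401424371117}
top [0.34974616 0.02260268 1.1768521 ] [-2.92355848  0.00463563 -1.56981751]
bottle 0.67 [274.5, 181.0] [0.6613 0.0301 0.07  ]
bottle 0.62 [196.0, 270.5] [0.4725 0.1896 0.07  ]
pan_top 0.6 [278.0, 191.6] [0.6382 0.0228 0.07  ]
pan_top 0.46 [197.0, 176.8] [0.6706 0.194  0.07  ]
pan_top 0.26 [347.1, 233.3] [ 0.5494 -0.1198  0.07  ]
weigh_key_top 0.71 [307.7, 250.5] [ 0.514  -0.0383  0.067 ]
cut 0.78 [260.9, 167.3, 283.9, 187.4]
cut 0.77 [182.9, 261.8, 205.5, 281.9]
cut 0.18 [304.2, 244.9, 311.4, 256.8]
scene [ 0.83571517 -0.33417628  0.82048775] [-2.62010052  0.00948276  0.62158693]
bottle 0.71 [293.9, 133.6] [0.5071 0.1645 0.07  ]
bottle 0.69 [323.5, 230.3] [0.66   0.0284 0.07  ]
pan_top 0.64 [309.2, 224.6] [0.6351 0.0237 0.07  ]
weigh_key_top 0.73 [227.9, 212.6] [ 0.5106 -0.0345  0.067 ]
cut 0.9 [278.2, 110.7, 305.7, 140.6]
cut 0.57 [310.0, 203.4, 340.2, 238.5]
```

```bash
python3 - <<'E'
import cv2,numpy as np
a=cv2.imread("pics/top0.png")[140:300,150:400];b=cv2.imread("pics/scene0.png")[90:290,170:420]
a=cv2.resize(a,None,fx=3,fy=3,interpolation=3)
b=cv2.resize(b,None,fx=3,fy=3,interpolation=3)
cv2.imwrite("pics/a.png",a);cv2.imwrite("pics/b.png",b)
E
```

```text
(no output)
```

View pics/a.png

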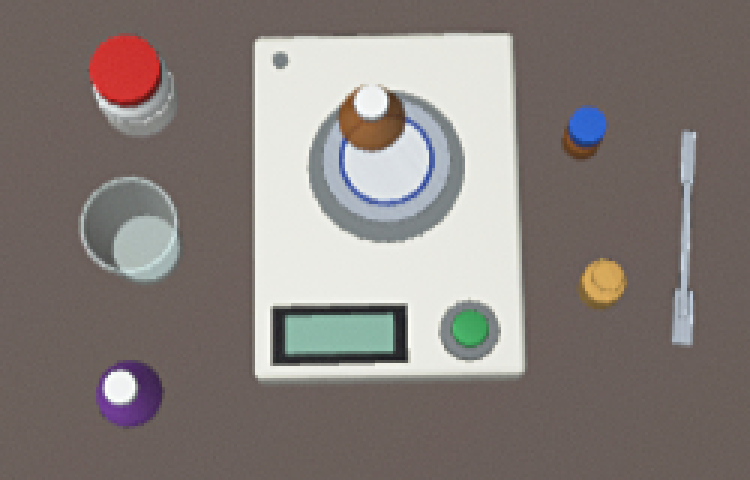

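View pics/b.png

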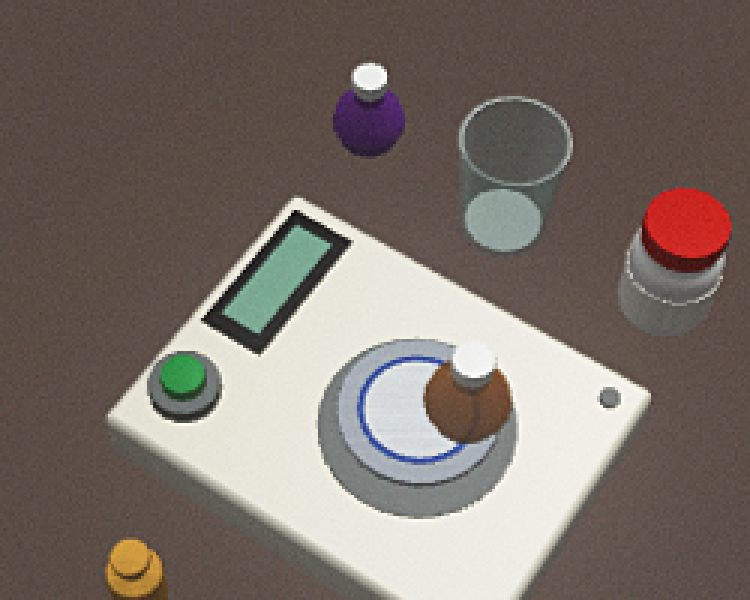

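The amber bottle stands on the pan at top pixel (274,181), with the pan centre at about (278,192) and the green key at (308,250). The only look-alike is the purple bottle at (193,271), so I choose the amber one. Next I refine the positions by colour.

```bash
cat >> h.py <<'E'
def measure(c,name=None):
    s=snapshot(c); f=s["frame"]; hsv=cv2.cvtColor(f,cv2.COLOR_RGB2HSV)
    if name: save(s,name)
    H,S,V=[hsv[...,i].astype(int) for i in range(3)]
    roi=np.zeros(H.shape,bool); u,v=topx(s,[.635,.023,.07]).astype(int); roi[v-45:v+45,u-45:u+45]=1
    am=((H<20)&(S>120)&roi).astype(np.uint8)
    n,L,st,_=cv2.connectedComponentsWithStats(am); k=1+np.argmax(st[1:,4])
    cs,_=cv2.findContours((L==k).astype(np.uint8),0,1); hull=cv2.convexHull(cs[0]); 
    (x,y),rad=cv2.minEnclosingCircle(hull)
    b=toworld(s,(x,y),.09)
    bl=(H>100)&(H<130)&(S>130)&(V>60)&roi
    p=np.argwhere(bl)[:,::-1]; W=np.array([toworld(s,q,.07)[:2] for q in p])
    A=np.c_[2*W,np.ones(len(W))]; 
    sol=np.linalg.lstsq(A,(W**2).sum(1),rcond=None)[0] if len(W)>5 else np.zeros(3)
    g=(H>50)&(H<80)&(S>140); y2,x2=np.argwhere(g).mean(0) if g.any() else (0,0)
    rr=np.sqrt(max(0,sol[2]+sol[:2]@sol[:2]))
    print(c,"belly",b[:2].round(4),"rpx",round(rad,1),st[k,4],"ring",sol[:2].round(4),rr.round(4),len(W),"key",toworld(s,(x2,y2),.065)[:2].round(4),g.sum())
    return s,b[:2],sol[:2]
E
python3 - <<'E'
from h import *
for c in ("top","scene"):
    s,b,ri=measure(c); d=ri-b; print(d.round(4),np.arctan2(d[1],d[0]))
    print("stopper-px",topx(s,[*b,.134]),"expected belly rpx",np.linalg.norm(topx(s,[b[0],b[1]+.024,.09])-topx(s,[*b,.09])))
E
```

```text
top belly [0.66   0.0328] rpx 10.6 217 ring [0.6362 0.0221] 0.0319 61 key [ 0.5172 -0.0355] 101
[-0.0237 -0.0107] -2.7197210659693587
stopper-px [272.98068728 172.929854  ] expected belly rpx 11.581202696151085
scene belly [0.6715 0.042 ] rpx 9.0 111 ring [0.6361 0.0219] 0.0319 101 key [ 0.5025 -0.0306] 142
[-0.0354 -0.0201] -2.624570052766975
stopper-px [337.49873438 208.12607801] expected belly rpx 13.248652381159443
```

```bash
sed -i 's/am=((H<20)&(S>120)&roi)/am=(((H<25)|(H>170))\&(S>90)\&(V>40)\&roi)/' h.py; python3 - <<'E'
from h import *
for c in ("top","scene"):
    s,b,ri=measure(c); d=ri-b; print(d.round(4),np.arctan2(d[1],d[0]))
st={"top":(273.7,173),"scene":(328,208.5)}
for c in st: s=snapshot(c); print(toworld(s,st[c],.134))
E
```

```text
top belly [0.6606 0.0325] rpx 10.8 237 ring [0.6363 0.0222] 0.032 59 key [ 0.5173 -0.0354] 103
[-0.0244 -0.0104] -2.7385778345139475
scene belly [0.6602 0.0317] rpx 14.6 466 ring [0.6361 0.0219] 0.032 103 key [ 0.5017 -0.0313] 142
[-0.0241 -0.0097] -2.7569970325019746
[0.65983406 0.03132508 0.134     ]
[0.66002842 0.03306129 0.134     ]
```

```bash
cat >> h.py <<'E'
def go(p,yaw=None):
    s=status.state(); M=Rot(s["tcp_rot"]); print("t",round(s["time_s"],2),"pos",s["ee_pos"].round(4),"rot",s["tcp_rot"].round(4),"F",s["ft_force"].round(2),"w",round(s["grip_width"],3))
    print("tool shift cm",(M.T@(np.array(p)-s["ee_pos"])*100).round(2))
    if yaw is not None: print("rotvec deg",np.degrees(R.from_matrix(M.T@R.from_euler('xyz',[np.pi,0,yaw]).as_matrix()).as_rotvec()).round(2))
E
python3 -c "
from h import *
go([.710,.053,.226],-2.747)"
```

```text
t 0.8 pos [ 0.23   -0.6345  0.2266] rot [ 3.1416  0.     -2.7938] F [ 0.68  0.7  -0.46] w 1.001
tool shift cm [-6.856e+01  4.828e+01  6.000e-02]
rotvec deg [ 0.    0.   -2.68]
```

```bash
python3 -m pendant '[-1.4,1,0,0,0,0,-4.2,3,0,0,0,0,-7,5,0,0,0,0,-9.8,7,0,0,0,0,-12.7,9,0,0,0,0,-15.5,11,0,0,0,0,-18.4,13,0,0,0,0,-21.3,15,0,0,0,0,-24.2,17,0,0,0,0,-27,19,0,0,0,0,-29.8,21,0,0,0,0,-32.6,23,0,0,0,0]' -0.45 && python3 -m pendant '[-2.9,2,0,0,0,0,-5.8,4,0,0,0,0,-8.7,6.1,0,0,0,0,-11.6,8.2,0,0,0,0,-14.5,10.3,0,0,0,0,-17.4,12.4,0,0,0,-1,-20.3,14.5,0,0,0,-2,-23.2,16.6,0,0,0,-2.7,-26.1,18.7,0,0,0,-2.7,-29,20.8,0,0,0,-2.7,-31.9,22.9,0,0,0,-2.7,-33.5,24.2,0,0,0,-2.7]' && python3 - <<'E'
from h import *
go([.710,.053,.226],-2.747)
E
```

```text
time_s: 1.8
ee_pos: [0.4589, -0.3057, 0.2269]
tcp_rot: [-3.141, 0.001, -2.794]
ft_force: [1.8, -1.5, -0.5]
grip_width: 0.278
time_s: 2.8
ee_pos: [0.6922, 0.0374, 0.2261]
tcp_rot: [-3.142, 0.0, -2.745]
ft_force: [-0.2, -0.4, -1.0]
grip_width: 0.277
t 2.8 pos [0.6922 0.0374 0.2261] rot [-3.1416e+00  1.0000e-04 -2.7452e+00] F [-0.2  -0.39 -0.99] w 0.277
tool shift cm [-2.24  0.75  0.01]
rotvec deg [-0.    0.01  0.1 ]
```

```bash
python3 -m pendant '[-1.3,0.5,0,0,0,0,-2.4,0.9,0,0,0,0,-2.4,0.9,0,0,0,0,-2.4,0.9,2,0,0,0,-2.4,0.9,5,0,0,0,-2.4,0.9,8,0,0,0,-2.4,0.9,8,0,0,0,-2.4,0.9,8,0,0,0,-2.4,0.9,8,0,0,0]' && python3 - <<'E'
from h import *
go([.710,.053,.082],-2.747)
a=snapshot("scene"); save(a,"s1")
im=cv2.imread("pics/s1.png")[90:290,170:460]; cv2.imwrite("pics/s1c.png",cv2.resize(im,None,fx=2.5,fy=2.5,interpolation=3))
E
```

```text
time_s: 3.55
ee_pos: [0.7102, 0.0514, 0.1486]
tcp_rot: [-3.141, 0.002, -2.747]
ft_force: [0.3, 0.6, 1.0]
grip_width: 0.278
t 3.55 pos [0.7102 0.0514 0.1486] rot [-3.1406e+00  1.8000e-03 -2.7468e+00] F [0.27 0.58 1.  ] w 0.278
tool shift cm [-0.03  0.16  6.66]
rotvec deg [-0.06  0.1   0.01]
```

View pics/s1c.png

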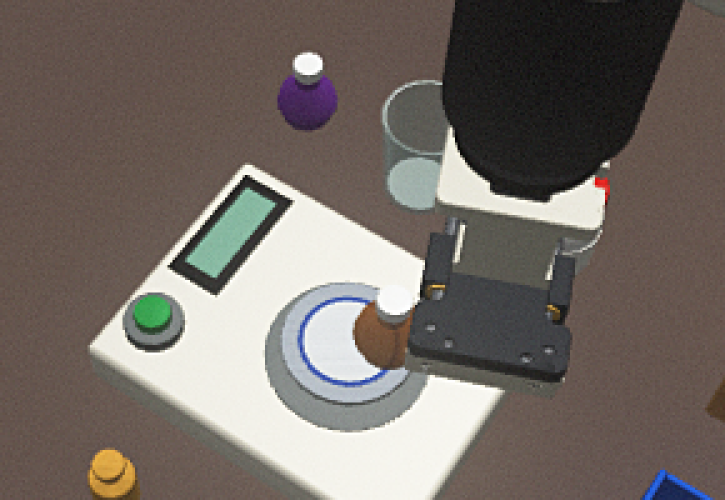

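The fingers are behind the bottle (crop about (490,340) against (385,325)), and the bottle hasn't moved. I lower them and approach.

```bash
python3 -m pendant '[0,0.15,2.5,0,0,0,0,0.15,5,0,0,0,0,0.15,6.6,0,0,0,0,0.15,6.6,0,0,0,0.5,0.15,6.6,0,0,0,1,0.15,6.6,0,0,0,1.4,0.15,6.6,0,0,0,1.7,0.15,6.6,0,0,0,1.7,0.15,6.6,0,0,0]' && python3 - <<'E'
from h import *
go([.636,.022,.082],-2.747)
for c in ("top","scene"): measure(c)
E
```

```text
time_s: 4.35
ee_pos: [0.6929, 0.0467, 0.0821]
tcp_rot: [-3.142, 0.002, -2.747]
ft_force: [-0.6, -0.4, 0.9]
grip_width: 0.276
t 4.35 pos [0.6929 0.0467 0.0821] rot [-3.1415e+00  1.8000e-03 -2.7468e+00] F [-0.57 -0.36  0.87] w 0.276
tool shift cm [ 6.2  -0.09 -0.  ]
rotvec deg [-0.    0.1   0.01]
top belly [0.6611 0.0325] rpx 10.9 234 ring [0.6362 0.0222] 0.0319 60 key [ 0.5173 -0.0354] 103
scene belly [0.65   0.0267] rpx 12.0 202 ring [0.6361 0.0219] 0.0319 86 key [ 0.5117 -0.0339] 138
```

```bash
python3 -m pendant '[0.2,-0.05,0,0,0,0,0.4,-0.05,0,0,0,0,0.6,-0.05,0,0,0,0,0.75,-0.05,0,0,0,0,0.9,-0.05,0,0,0,0,1.05,-0.05,0,0,0,0,1.2,-0.05,0,0,0,0,1.35,-0.05,0,0,0,0,1.5,-0.05,0,0,0,0,1.65,-0.05,0,0,0,0,1.8,-0.05,0,0,0,0,1.8,-0.05,0,0,0,0]' && python3 - <<'E'
from h import *
go([.636,.022,.082],-2.747)
for c in ("top","scene"): measure(c,"p2"+c)
a=cv2.imread("pics/p2top.png")[140:260,210:350];b=cv2.imread("pics/p2scene.png")[150:290,240:400]
cv2.imwrite("pics/p2.png",np.hstack([cv2.resize(a,(400,343)),cv2.resize(b,(392,343))]))
E
```

```text
time_s: 5.45
ee_pos: [0.6763, 0.0393, 0.0806]
tcp_rot: [3.142, -0.0, -2.747]
ft_force: [-0.9, 0.7, 0.5]
grip_width: 0.278
t 5.45 pos [0.6763 0.0393 0.0806] rot [ 3.1415e+00 -1.0000e-04 -2.7468e+00] F [-0.91  0.66  0.49] w 0.278
tool shift cm [ 4.39 -0.05 -0.14]
rotvec deg [ 0.   -0.01  0.01]
top belly [0.648  0.0289] rpx 10.6 207 ring [0.6361 0.0221] 0.0319 60 key [ 0.5173 -0.0354] 103
scene belly [0.6341 0.0245] rpx 10.3 99 ring [0.636  0.0219] 0.0319 61 key [ 0.5154 -0.0341] 139
```

View pics/p2.png

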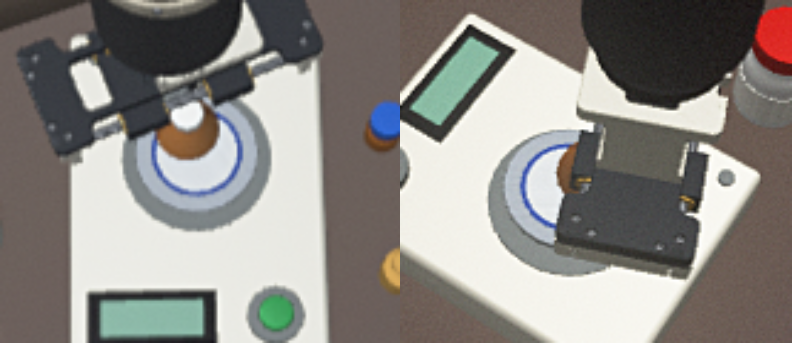

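Still standing and moving as predicted (30 mm separation). 13 mm remain.

```bash
python3 -m pendant '[0.15,-0.05,0,0,0,0,0.3,-0.05,0,0,0,0,0.45,-0.05,0,0,0,0,0.6,-0.05,0,0,0,0,0.75,-0.05,0,0,0,0,0.9,-0.05,0,0,0,0,1.05,-0.05,0,0,0,0,1.2,-0.05,0,0,0,0,1.3,-0.05,0,0,0,0,1.3,-0.05,0,0,0,0]' && python3 - <<'E'
from h import *
go([.636,.022,.082],-2.747)
measure("top")
E
```

```text
time_s: 6.38
ee_pos: [0.6645, 0.0339, 0.0806]
tcp_rot: [3.142, -0.0, -2.747]
ft_force: [0.8, -0.2, -0.3]
grip_width: 0.275
t 6.38 pos [0.6645 0.0339 0.0806] rot [ 3.1415e+00 -1.0000e-04 -2.7467e+00] F [ 0.76 -0.18 -0.31] w 0.275
tool shift cm [ 3.09 -0.   -0.14]
rotvec deg [ 0.   -0.01  0.02]
top belly [0.6354 0.0238] rpx 10.8 205 ring [0.6362 0.0221] 0.0319 61 key [ 0.5173 -0.0356] 104
```

Centred within about 2 mm. I back off, rise and look.

```bash
python3 -m pendant '[-0.2,0,0,0,0,0,-0.6,0,0,0,0,0,-1.5,0,0,0,0,0,-3,0,0,0,0,0,-4,0,-1.5,0,0,0,-4,0,-4.5,0,0,0,-4,0,-8,0,0,0,-4,0,-11,0,0,0,-4,0,-12,0,0,0,-4,0,-12,0,0,0]' -1 && python3 - <<'E'
from h import *
for c in ("top","scene"):
    s,b,ri=measure(c,"p3"+c); print("off mm",((b-ri)*1000).round(1))
    for m in mark_of(c,"weigh_key_top")[:1]: print(m["p"],toworld(s,m["xy"],.067).round(4))
a=cv2.imread("pics/p3top.png")[140:260,210:350];b=cv2.imread("pics/p3scene.png")[150:290,220:380]
cv2.imwrite("pics/p3.png",np.hstack([cv2.resize(a,(400,343)),cv2.resize(b,(392,343))]))
go([.513,-.035,.20])
E
```

```text
time_s: 7.27
ee_pos: [0.7042, 0.05, 0.2049]
tcp_rot: [-3.14, 0.006, -2.746]
ft_force: [0.7, -0.0, -0.1]
grip_width: 0.006
top belly [0.6354 0.0238] rpx 10.8 236 ring [0.636  0.0221] 0.0319 80 key [ 0.5173 -0.0354] 103
off mm [-0.7  1.7]
0.53 [ 0.5132 -0.0325  0.067 ]
scene belly [0.6357 0.0235] rpx 14.1 486 ring [0.636  0.0218] 0.0319 112 key [ 0.5153 -0.0194] 142
off mm [-0.4  1.8]
0.46 [ 0.513  -0.0292  0.067 ]
t 7.47 pos [0.7012 0.0494 0.199 ] rot [ 3.1411e+00 -2.2000e-03 -2.7468e+00] F [-0.01 -0.09 -1.16] w 0.007
tool shift cm [20.62 -0.55 -0.06]
```

View pics/p3.png

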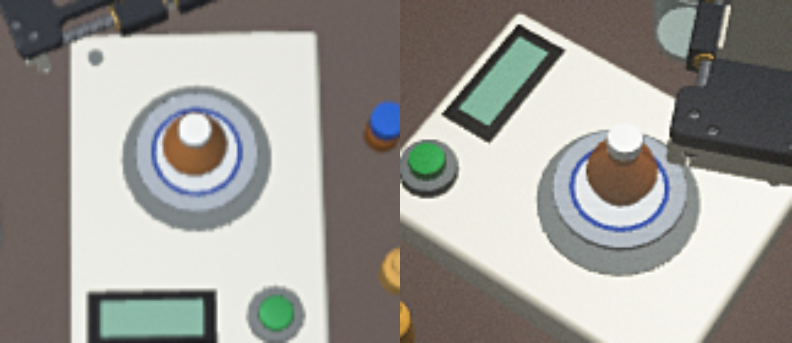

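The bottle stands inside the ring in both views: belly at (193,148) and (622,180) in the crops, 2 mm off centre. Next I pin down the key and the path to it.

```bash
python3 - <<'E'
from h import *
for c in ("top","scene"):
    s=snapshot(c); hsv=cv2.cvtColor(s["frame"],cv2.COLOR_RGB2HSV)
    m=cv2.inRange(hsv,(50,140,40),(80,255,255)); u,v=topx(s,[.513,-.034,.067]).astype(int)
    k=np.zeros_like(m); k[v-12:v+13,u-12:u+13]=255; M=cv2.moments(m&k,True); q=(M["m10"]/M["m00"],M["m01"]/M["m00"])
    print(c,q,M["m00"],toworld(s,q,.066).round(4))
go([.512,-.036,.20])
E
```

```text
top (306.28155339805824, 249.09708737864077) 103.0 [ 0.5171 -0.0354  0.066 ]
scene (230.31386861313868, 214.4087591240876) 137.0 [ 0.5156 -0.0345  0.066 ]
t 7.57 pos [0.7012 0.0493 0.1989] rot [ 3.1413e+00 -2.5000e-03 -2.7468e+00] F [-0.58  0.57 -0.57] w 0.001
tool shift cm [20.74 -0.6  -0.06]
```

```bash
python3 -m pendant '[1.5,-0.1,0,0,0,0,4.5,-0.2,0,0,0,0,8,-0.3,0,0,0,0,11.5,-0.4,0,0,0,0,15,-0.5,0,0,0,0,18,-0.6,0,0,0,0,20,-0.6,0,0,0,0,20.3,-0.65,2,0,0,0,20.3,-0.65,5,0,0,0,20.3,-0.65,8.5,0,0,0,20.3,-0.65,10,0,0,0,20.3,-0.65,10,0,0,0]' && python3 -m pendant '[0,0,0,0,0,0,0,0,0,0,0,0]' && python3 - <<'E'
from h import *
go([.516,-.035,.067],-2.747)
measure("top","p4")
im=cv2.imread("pics/p4.png")[170:280,240:360]; cv2.imwrite("pics/p4c.png",cv2.resize(im,None,fx=4,fy=4,interpolation=3))
E
```

```text
time_s: 8.57
ee_pos: [0.5138, -0.0355, 0.0965]
tcp_rot: [3.14, -0.008, -2.747]
ft_force: [-0.3, -0.2, 0.3]
grip_width: 0.004
time_s: 8.73
ee_pos: [0.5177, -0.0346, 0.1015]
tcp_rot: [-3.141, 0.001, -2.746]
ft_force: [0.1, 0.3, 0.4]
grip_width: 0.006
t 8.73 pos [ 0.5177 -0.0346  0.1015] rot [-3.1410e+00  8.0000e-04 -2.7462e+00] F [0.15 0.28 0.42] w 0.006
tool shift cm [0.17 0.03 3.45]
rotvec deg [-0.03  0.05  0.05]Traceback (most recent call last):
  File "<stdin>", line 3, in <module>
  File "h.py", line 21, in measure
    n,L,st,_=cv2.connectedComponentsWithStats(am); k=1+np.argmax(st[1:,4])
                                                       ~~~~~~~~~^^^^^^^^^^
    return _wrapfunc(a, 'argmax', axis=axis, out=out, **kwds)
    return bound(*args, **kwds)
ValueError: attempt to get argmax of an empty sequence
```

```bash
python3 -m pendant '[0.1,0,1.5,0,0,0,0.1,0,2.6,0,0,0,0.1,0,3,0,0,0,0.1,0,3.3,0,0,0,0.1,0,3.5,0,0,0,0.1,0,3.5,0,0,0,0.1,0,3.5,0,0,0]' && python3 - <<'E'
from h import *
go([.516,-.035,.0615],-2.747)
s=snapshot("scene"); save(s,"p4"); im=cv2.imread("pics/p4.png")[150:290,180:380]; cv2.imwrite("pics/p4c.png",cv2.resize(im,None,fx=3,fy=3,interpolation=3))
E
```

```text
time_s: 9.37
ee_pos: [0.5162, -0.035, 0.0664]
tcp_rot: [-3.141, 0.001, -2.746]
ft_force: [-3.4, 0.7, 3.7]
grip_width: 0.003
t 9.37 pos [ 0.5162 -0.035   0.0664] rot [-3.1414e+00  8.0000e-04 -2.7465e+00] F [-3.36  0.66  3.74] w 0.003
tool shift cm [0.02 0.01 0.49]
rotvec deg [-0.01  0.04  0.03]
```

View pics/p4c.png

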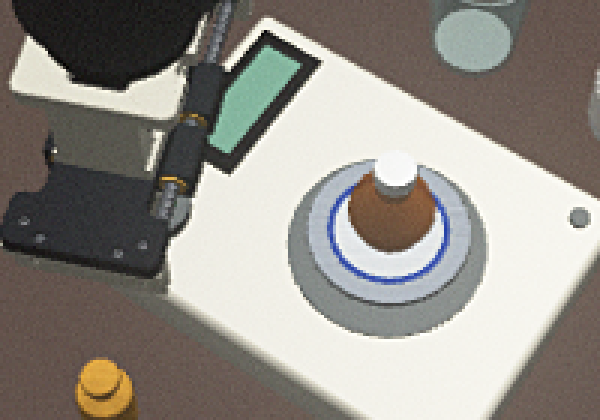

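The bottle still stands in the ring, and the fingers are on the key, where contact is starting. Pressing.

```bash
python3 -m pendant '[0,0,0.2,0,0,0,0,0,0.4,0,0,0,0,0,0.5,0,0,0,0,0,0.5,0,0,0,0,0,0.5,0,0,0]'; python3 -m pendant '[0,0,0.1,0,0,0,0,0,0.1,0,0,0,0,0,0.1,0,0,0]'
```

```text
time_s: 9.83
ee_pos: [0.5165, -0.035, 0.0653]
tcp_rot: [-3.14, 0.002, -2.745]
ft_force: [-19.6, 5.2, 50.1]
grip_width: 0.005
time_s: 10.08
ee_pos: [0.5166, -0.035, 0.0651]
tcp_rot: [-3.14, 0.003, -2.744]
ft_force: [-22.9, 6.4, 58.2]
grip_width: 0.004
```

The force is far above 4 N, so I release at once. Logging force against height on the way up should show where contact begins.

```bash
python3 -m pendant '[0,0,-0.4,0,0,0,0,0,-0.4,0,0,0]' | egrep 'pos|force'; for i in 1 2 3 4 5 6; do python3 -m pendant '[0,0,-0.15,0,0,0,0,0,-0.15,0,0,0]' | egrep 'pos|force'; done
```

```text
ee_pos: [0.5167, -0.0349, 0.066]
ft_force: [-4.4, 0.7, 17.0]
ee_pos: [0.5166, -0.035, 0.0663]
ft_force: [-1.6, 0.8, 4.1]
ee_pos: [0.5166, -0.0349, 0.0672]
ft_force: [-0.6, 0.3, 3.9]
ee_pos: [0.5166, -0.0349, 0.0684]
ft_force: [1.1, 0.3, 1.7]
ee_pos: [0.5165, -0.035, 0.0698]
ft_force: [1.1, 0.8, 1.7]
ee_pos: [0.5159, -0.0351, 0.0711]
ft_force: [1.9, 0.3, 1.2]
ee_pos: [0.5153, -0.0353, 0.0724]
ft_force: [-0.0, 0.1, -0.2]
```

The force climbs to about 4 N over 5 mm (0.0715 to 0.0663) and then meets a hard stop, so the key was fully down. The fingertips reach about 4 mm below the reported TCP. Now I retreat to the right and check.

```bash
python3 -m pendant '[0,0,-2,0,0,0,0,0,-5,0,0,0,0,0,-8.5,0,0,0,0,-1,-12,0,0,0,0,-3.5,-14,0,0,0,0,-7,-15,0,0,0,0,-10.5,-15,0,0,0,0,-14,-15,0,0,0,0,-17,-15,0,0,0,0,-19,-15,0,0,0,0,-20,-15,0,0,0,0,-20,-15,0,0,0]' && python3 - <<'E'
from h import *
for c in ("top","scene"):
    s,b,ri=measure(c,"p5"+c); print("off mm",((b-ri)*1000).round(1))
a=cv2.imread("pics/p5top.png")[130:300,170:410];b=cv2.imread("pics/p5scene.png")[90:290,170:420]
cv2.imwrite("pics/p5.png",np.hstack([cv2.resize(a,(424,300)),cv2.resize(b,(375,300))]))
E
```

```text
time_s: 12.25
ee_pos: [0.5927, -0.2214, 0.2213]
tcp_rot: [3.141, -0.002, -2.749]
ft_force: [0.1, -0.4, -0.7]
grip_width: 0.005
top belly [0.6247 0.0248] rpx 5.4 65 ring [0.6361 0.0221] 0.0319 31 key [1.0937 0.6607] 0
off mm [-11.4   2.7]
scene belly [0.6357 0.0235] rpx 14.1 487 ring [0.636  0.0217] 0.0318 103 key [ 0.5153 -0.0342] 139
off mm [-0.4  1.9]
```

View pics/p5.png

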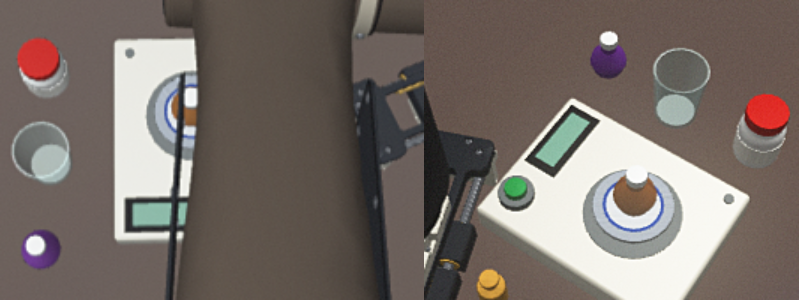

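```bash
python3 -c "
from bench import r
print(r.hand_in())"
```

```text
the job is handed in; nothing more can be done
None
```

The amber bottle stands upright inside the blue ring, and I then pressed the green key fully down and released it. The job was handed in at about 12.3 s with the arm clear of everything.

- **Nudging:** I pushed the bottle about 25 mm at belly height with two slightly parted, ungripped fingers. It ended about 2 mm off the ring centre in both cameras; about 6 mm is allowed. The last scene picture showed the same offset after the key press.
- **Key press:** the key met about 4 N over roughly 5 mm of travel and then a hard stop, and it was back up in the last picture. There is no key-travel reading, so "fully down" is inferred from the force and height. I pressed past the stop, to 58 N at the wrist (limit 120 N), because the fingertips reach about 4 mm below the reported TCP.
- **Other objects:** in the last views the jar, beaker, purple bottle and brass weight looked to be where they were. The vial and spatula were out of view, but the arm never came near them.
- **Failed checks:** the arm blocked the top camera in the final check, so its last bottle reading (11 mm off) is invalid. One earlier top-camera check failed for the same reason.

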